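# Load a two-cup creamer carousel through its window, clicking the knob round in between

### The job

Load the white creamer box: stand one of the two creamer pods, lid up, in the white cup under the round window. Then turn the square black knob clockwise, taking it anew for each quarter turn so that the fingers never press hard on its two steel guard posts, until it has clicked twice and rests with the empty yellow cup under the window; put the other creamer in that cup the same way and let go. Leave the other things on the worktop where they are.

Things in the scene. Friction and masses are not known exactly. Their poses are not given: they have to be found in the camera images.
- loader: White square box, 190x190 mm, 42 mm high, fixed to the worktop; its position and yaw vary. Origin: centre of the underside; z up, x from the window through the knob's axis (x = y = 0) to the far edge. The flat top has one round window, 60 mm across, at x = -62, y = 0. The square knob stands on the top between two steel guard posts.
- window (a point): Centre of the window, level with the box's top face (42 mm above the worktop).
- guards: Two fixed steel guard posts beside the knob, on top of the box; origin on the knob's axis at the top face, axes those of the box. Each 18x9 mm, from z = 42 up to 79.5 mm above the worktop, filling radius 26 to 44 mm on the diagonal: centres at (-25, 25) and (25, -25) mm. Fingers on the knob cannot pass them; pushing on them with over 15 N fails.
- knob_grip (a point): On the upright axis of the square black knob (36x36 mm, from 45 to 75 mm above the worktop), at 62 mm. Its axes turn with the knob, whose sides face along its x and y; at the start they are the box's. Knob, disc and cups are one piece. Fingers closing along the box's y can turn it clockwise until they lie along the box's x; then they must let go and take it along y again.
- knob_mark (a point): Outer end of the red stripe, 17 mm from the axis; at the start toward the window. The knob goes clockwise from above, to 4.95 rad. Seats every quarter turn (good to 3 degrees): the torque rises to 0.15-0.4 N m 22 degrees after a seat, is nil at 45 degrees, then the knob snaps on to the next seat; let go earlier it springs back. Two clicks (half a turn) bring the yellow cup to the window.
- cup_white (a point): Centre of the floor of the white cup, 10 mm above the worktop, 62 mm from the knob's axis; under the window at the start. Cup: 50 mm inside diameter at the floor, wall 20 mm high, its rim 4 mm under the box's top plate (8 mm thick), so the creamer falls through the window and passes under the plate when the disc turns.
- cup_yellow (a point): The same for the yellow cup, half a turn from the white one; hidden under the top at the start.
- creamer_a: Sealed creamer pod with a printed lid, 38 mm (its x) by 45 mm (its y, with the pull tab), 21 mm high, 15 g, standing lid up on the worktop. Origin: centre of the underside, z up to the lid. It tapers from 38 mm at the lid down to the foot, so pads touch it at the lid's rim, 20 mm up. Stands at the near edge, in front of the box.
- creamer_b: A second pod of the same kind and size (its tab points the other way).
- shaker: Bystander: shaker, 44 mm wide, 90 mm high. Origin under its centre.
- cup_1: Bystander: white ribbed cup, upside down, 70 mm wide, 60 mm high. Origin under its centre.
- cup_2: Bystander: as cup_1.
- mug: Bystander: white mug, 86 mm wide, 115 mm with handle, 94 mm high. Origin under its centre.
- cup_3: Bystander: as cup_1.

How it is judged:
On the way, in this order (a step that is already met when the one before it is completed fails the run):
1. one creamer stands in the white cup, the cup still under the window (((horizontal distance between creamer_a and cup_white below 0.016 m and distance between creamer_a and cup_white below 0.02 m and angle between creamer_a's own z axis and vertical below 0.4 rad) or (horizontal distance between creamer_b and cup_white below 0.016 m and distance between creamer_b and cup_white below 0.02 m and angle between creamer_b's own z axis and vertical below 0.4 rad)) and horizontal distance between cup_white and window below 0.012 m), for 0.2 s.
2. with it, the knob has gone clockwise past the first click (the white cup is a quarter turn on) (((horizontal distance between creamer_a and cup_white below 0.016 m and distance between creamer_a and cup_white below 0.02 m and angle between creamer_a's own z axis and vertical below 0.4 rad) or (horizontal distance between creamer_b and cup_white below 0.016 m and distance between creamer_b and cup_white below 0.02 m and angle between creamer_b's own z axis and vertical below 0.4 rad)) and y of cup_white in the frame of loader above 0.058 m), for 0.1 s.
3. the second click is passed: the empty yellow cup rests under the window, the knob let go (((horizontal distance between creamer_a and cup_white below 0.016 m and distance between creamer_a and cup_white below 0.02 m and angle between creamer_a's own z axis and vertical below 0.4 rad) or (horizontal distance between creamer_b and cup_white below 0.016 m and distance between creamer_b and cup_white below 0.02 m and angle between creamer_b's own z axis and vertical below 0.4 rad)) and horizontal distance between cup_yellow and window below 0.008 m and contact force between the fingers and loader below 0.2 N), for 0.2 s.
At the end, for the whole second after the job is handed in: One creamer stands in the white cup and the other in the yellow cup (within 16 mm of the cup's centre, foot within 20 mm of its floor's centre, tilted under 0.4 rad), both at rest, and the yellow cup's centre is within 8 mm of the window's centre ((((horizontal distance between creamer_a and cup_white below 0.016 m and distance between creamer_a and cup_white below 0.02 m and angle between creamer_a's own z axis and vertical below 0.4 rad) and (horizontal distance between creamer_b and cup_yellow below 0.016 m and distance between creamer_b and cup_yellow below 0.02 m and angle between creamer_b's own z axis and vertical below 0.4 rad)) or ((horizontal distance between creamer_b and cup_white below 0.016 m and distance between creamer_b and cup_white below 0.02 m and angle between creamer_b's own z axis and vertical below 0.4 rad) and (horizontal distance between creamer_a and cup_yellow below 0.016 m and distance between creamer_a and cup_yellow below 0.02 m and angle between creamer_a's own z axis and vertical below 0.4 rad))) and horizontal distance between cup_yellow and window below 0.008 m and linear speed of each of creamer_a, creamer_b below 0.02 m/s); the robot touches nothing.
It fails at once if the fingers push on the guard posts with over 15 N (contact force between the fingers and guards above 15 N).
It fails at once if a bystander (shaker, ribbed cup, mug) is moved more than 30 mm or knocked over (distance of any of shaker, cup_1, cup_2, mug, cup_3 from where it was at the start of the episode above 0.03 m or angle between any of shaker, cup_1, cup_2, mug, cup_3's own z axis and vertical above 0.5 rad).
It also fails if it takes over 67 s, if anything falls off the work surface, if the arm or the gripper's body presses on something with over 40 N, if the wrist force passes 120 N, or if a joint passes its speed limit or range.

### The arm

A 6-joint arm with a two-finger parallel gripper is mounted at the origin on a cart in front of the work surface, level with it; the furniture and walls round the work are solid. World frame = base frame: x ahead of the robot, y to its left, z up, the work surface at z = 0. Lengths are in m, angles in rad, forces in N, time in s.
With the tool pointing down it reaches from about 0.3 to 0.775 m from the base axis. Payload 14.6 kg.
Tool frame: the origin (TCP) lies between the finger pads; the fingertips stand ctrl.tip_extent ahead of it and the grasp point (between the pads) lies 3 mm ahead of it (ctrl.tip_extent is the distance from the TCP to the fingertips, in m); z points along the fingers, y is the line along which they close (so a half turn about z gives the same grasp; the last joint's range is limited). The gripper opens to 94 mm and grips with 3 to 60 N. Pads are 16 mm wide; open, the fingers measure 119 mm over their backs; the gripper's body (75 mm by 177 mm) begins 78 mm behind the grasp point.
Start: joints at [-1.372, 0.3, 1.521, -0, 1.321, -0.067], TCP at [0.144, -0.531, 0.227] pointing down, gripper open.
Joint ranges: [-3.03, 3.03], [-0.79, 2.21], [0.23, 2.52], [-1.04, 4.18], [0, 3.07], [-2.55, 2.55]. Speed limits (rad/s): [2.22, 2.22, 2.57, 3.14, 3.14, 3.14].

### API

Orientations are given as [roll, pitch, yaw] about the fixed x, y, z axes, in that order (R = Rz(yaw) Ry(pitch) Rx(roll)).
In Python, from station import ctrl, viewer, order, get_obs gives the robot as it stands (ctrl), with the cameras (viewer), the job (order) and the readings as plain functions.
- The arm moves only by the tool shift_gripper, called after ">>>" as name(argument=value, ...) on one line, values as JSON. Schema: {"type":"object","properties":{"steps":{"type":"array","items":{"type":"object","properties":{"trans":{"type":"array","items":{"type":"number"},"minItems":3,"maxItems":3},"rot":{"type":"array","items":{"type":"number"},"minItems":3,"maxItems":3}},"additionalProperties":false},"minItems":1,"maxItems":10},"jaw":{"type":"number"},"grip_n":{"type":"number"},"only":{"type":"string"},"quiet":{"type":"boolean"},"lines":{"type":"string"}},"required":["steps"],"additionalProperties":false}. steps is a list of rows, 1 to 10 of them, each an object with the fields trans (a list: dx, dy, dz in m), rot (a list: a rotation vector rx, ry, rz in rad); a field left out counts as zero; each row shifts and turns the commanded pose from where the row before left it, along the tool's axes as they then stand; what a row does not reach is not made up. A row lasts 1/10 s, in which the tool goes at most 0.05 m and 0.15 rad, less where a joint would pass 70% of its speed; a pose out of reach is approached as far as the arm can. jaw is the finger opening in m, set as the call begins (left out keeps the last). The fingers move at their own pace and stop on an object; grip_n is the grip in N (left out, the last holds). Time passes only in rows, so rows that do not move let the fingers close. The tool returns the time, the measured TCP pose, the force, the opening and the grip force at its end. only (a regular expression) keeps the lines of the reply that match it, lines (a string "A,B") keeps lines A to B, and quiet returns only ok. Input that does not fit is refused with a message, and nothing moves.
- get_obs(): the state, without advancing time (a new reading comes with each control period).
- viewer.camera(name): name is "side" or "top"; returns a dict with "pixels" (400x640x3 uint8, blue, green, red), "fx", "fy", "cx", "cy" (pixels), "extrinsics" (4x4, takes a point from camera to world coordinates). Camera axes: x right, y up, looking along -z (the intrinsics and any distortion apply to the point x, -y, -z); pixel columns grow to the right and rows downward; lengths in m; the calibration is good to about 2 mm. A picture is of the moment at which its call begins. There is no depth.
- order.hand_in(): hands the job in; it is judged then, once.
The state is a dict: "time_s": time; "qpos": joint angles; "joint_vel": joint speeds; "tau": joint torques, N m; "ee_pos": TCP position; "eef_rot": TCP orientation; "force": force on the tool from outside, world axes, zero at the start; "moment": the same for the moment, N m; "grip_width": finger opening in m; "grip_force": force on a finger pad.
Only numpy, scipy, OpenCV 4.12 (cv2) and the standard library are available. Lean on these libraries where they do the work, as an engineer would, in place of code of your own. Each camera call takes 0.05 s, during which the arm holds its last target. There are 200 camera calls.

## Working session

There is one attempt and no reset: what is moved stays moved. The work goes in short steps, Python scripts to look and compute and a tool call to move; the robot and the scene stay as the last step left them, time stands still between calls to the robot, and variables do not carry over. Pictures are saved under pics/ and viewed, at most 10 in all, crops included, and the job is handed in when it is done.

```bash
ls; mkdir -p pics; python3 - <<'E'
from station import ctrl, viewer, order, get_obs
import cv2
o=get_obs();print(o['time_s'],o['ee_pos'],o['eef_rot'],ctrl.tip_extent,o['force'])
for n in("top","side"):
    c=viewer.camera(n);cv2.imwrite(f"pics/{n}0.png",c["pixels"]);print(n,[c[k] for k in("fx","fy","cx","cy")],c["extrinsics"],[k for k in c])
E
```

```text
pics
station.py
0.0 [ 0.14441593 -0.53045745  0.22687964] [-3.14043736e+00 -5.52576791e-05  2.65783886e-01] 0.022 [ 0.09192876 -0.670849    0.0922119 ]
top [448.8490307433905, 448.8490307433905, 317.96515231141757, 205.81934941831463] [[ 7.32078044e-02  9.71981740e-01 -2.23365427e-01  2.55420924e-01]
 [-9.97316107e-01  7.11019768e-02 -1.74668898e-02  2.17392341e-01]
 [-1.09577456e-03  2.24044651e-01  9.74578265e-01  1.58477479e+00]
 [ 0.00000000e+00  0.00000000e+00  0.00000000e+00  1.00000000e+00]] ['pixels', 'fx', 'fy', 'cx', 'cy', 'extrinsics']
side [418.33916038707366, 418.33916038707366, 319.1757126080121, 199.94170168385918] [[ 0.98219291  0.048109   -0.18161114  0.39092793]
 [-0.18613433  0.38046669 -0.90586926 -0.91201196]
 [ 0.02551652  0.92354243  0.38264642  0.55401287]
 [ 0.          0.          0.          1.        ]] ['pixels', 'fx', 'fy', 'cx', 'cy', 'extrinsics']
```

View pics/top0.png

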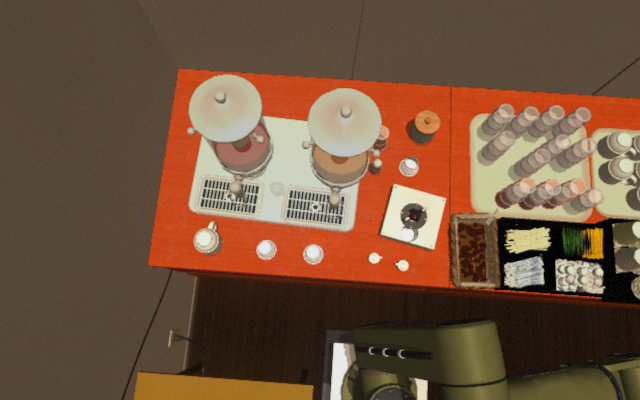

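View pics/side0.png

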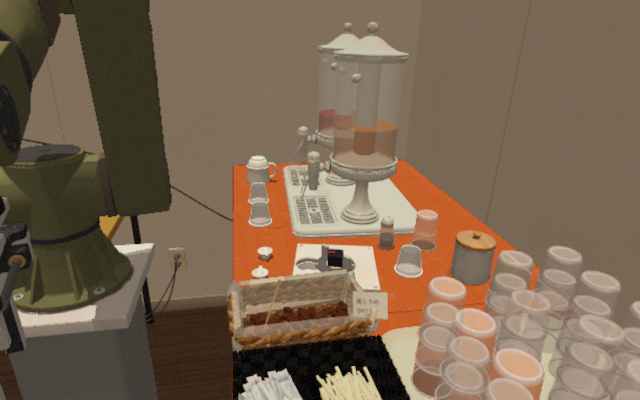

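The top view shows the box near (414,217) with its window toward (408,235), and pods at about (374,258) and (402,265). In the side view the box is near (335,265) and the pods are at (265,253) and (260,272). I'll zoom in on these next.

```bash
python3 - <<'E'
import cv2
a=cv2.imread("pics/top0.png")[180:276,355:455];b=cv2.imread("pics/side0.png")[235:300,240:390]
cv2.imwrite("pics/topc.png",cv2.resize(a,None,fx=6,fy=6,interpolation=cv2.INTER_CUBIC))
cv2.imwrite("pics/sidec.png",cv2.resize(b,None,fx=5,fy=5,interpolation=cv2.INTER_CUBIC))
E
```

```text
(no output)
```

View pics/topc.png

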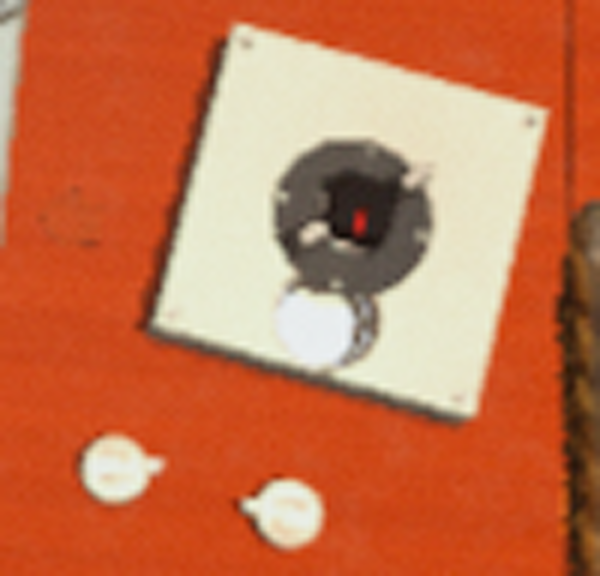

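View pics/sidec.png

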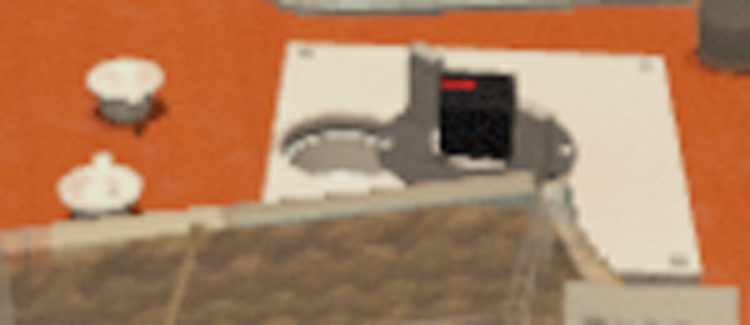

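```bash
cat > h.py <<'E'
import numpy as np,cv2
from station import ctrl, viewer, order, get_obs
def ray(c,uv):
    E=np.asarray(c["extrinsics"]);d=E[:3,:3]@np.array([(uv[0]-c["cx"])/c["fx"],-(uv[1]-c["cy"])/c["fy"],-1.]);return E[:3,3],d/np.linalg.norm(d)
def onz(c,uv,z):
    o,d=ray(c,uv);return o+d*(z-o[2])/d[2]
def tri(c1,u1,c2,u2):
    (a,d),(b,e)=ray(c1,u1),ray(c2,u2);s,t=np.linalg.lstsq(np.c_[d,-e],b-a,rcond=None)[0]
    p,q=a+s*d,b+t*e;return (p+q)/2,np.linalg.norm(p-q)
def blobs(c,roi,fn,amin=1):   # centroids by colour mask, 6x upsampled roi x0,y0,x1,y1
    x0,y0,x1,y1=roi;im=cv2.resize(c["pixels"][y0:y1,x0:x1],None,fx=6,fy=6,interpolation=cv2.INTER_CUBIC)
    m=fn(im.astype(int)).astype(np.uint8);cs,_=cv2.findContours(m,cv2.RETR_EXTERNAL,cv2.CHAIN_APPROX_NONE)
    f=lambda p:(np.asarray(p,float)+.5)/6-.5+[x0,y0]
    return [(cv2.contourArea(k)/36,f(k[:,0].astype(float)),f) for k in cs if cv2.contourArea(k)/36>amin]
white=lambda i:(i[...,0]>110)
red=lambda i:(i[...,2]>120)&(i[...,1]<70)&(i[...,0]<70)
dark=lambda i:i.max(-1)<60
E
cat > m.py <<'E'
from h import *
np.set_printoptions(precision=4,suppress=True)
T,S=viewer.camera("top"),viewer.camera("side")
def lid(c,roi):
    a,p,_=max(blobs(c,roi,white),key=lambda b:b[0]);m=cv2.fitEllipse(p.astype(np.float32)) ;return a,np.array(m[0]),m[1],m[2],p.mean(0)
L={}
for n,rt,rs in(("L",(363,248,389,268),(250,244,280,256)),("R",(390,253,415,276),(248,263,272,277))):
    t,s=lid(T,rt),lid(S,rs);p,e=tri(T,t[1],S,s[1]);print(n,t,s,p,e, onz(T,t[1],.021),onz(S,s[1],.021))
def screw(c,near):
    x,y=near;g=c["pixels"][y-3:y+4,x-3:x+4].astype(float).mean(-1);w=np.clip(np.median(g)-15-g,0,None);yy,xx=np.mgrid[y-3:y+4,x-3:x+4];return np.array([(w*xx).sum(),(w*yy).sum()])/w.sum()
tt=[(383,232),(396,187),(443,200)];ss=[(301,245),(369,248),(376,286)]
for a,b in zip(tt,ss):
    u,v=screw(T,a),screw(S,b);print("screw",u,v,*tri(T,u,S,v),onz(T,u,.042),onz(S,v,.042))
u=screw(T,(431,246));print(u,onz(T,u,.042))
a,p,_=max(blobs(T,(375,180,450,255),lambda i:(i[...,0]>110)),key=lambda b:b[0])
q=cv2.minAreaRect(p.astype(np.float32));print("rect",q,[onz(T,k,.042)[:2] for k in cv2.boxPoints(q)])
a,p,_=max(blobs(T,(396,200,430,225),lambda i:(i.max(-1)<55)),key=lambda b:b[0]);print("knob T",a,cv2.minAreaRect(p.astype(np.float32)))
a,p,_=max(blobs(S,(320,245,350,272),lambda i:(i.max(-1)<50)),key=lambda b:b[0]);print("knob S",a,p.min(0),p.max(0))
print("redmark",*tri(T,max(blobs(T,(396,200,430,225),red,.3))[1].mean(0),S,max(blobs(S,(322,246,345,260),red,.3))[1].mean(0)))
print("tap",*tri(T,(335,201),S,(313,157)))
E
python3 m.py
```

```text
L (102.06944444444444, array([374.2641, 257.7026]), (10.62983512878418, 12.768999099731445), 86.38738250732422, array([374.4695, 257.7004])) (106.79166666666667, array([264.6484, 250.6441]), (9.106746673583984, 15.239264488220215), 89.03099822998047, array([264.5611, 250.6064])) [0.4428 0.0362 0.02  ] 0.0012257712017050974 [0.4433 0.0363 0.021 ] [0.4421 0.0343 0.021 ]
R (102.47222222222223, array([402.2595, 264.9635]), (10.657432556152344, 12.736742973327637), 108.7248306274414, array([402.0874, 264.8883])) (134.68055555555554, array([259.6306, 271.5915]), (10.882509231567383, 16.49196434020996), 84.14352416992188, array([259.5352, 271.6914])) [ 0.4246 -0.0618  0.0203] 0.0014369793416157115 [ 0.4252 -0.0616  0.021 ] [ 0.4238 -0.063   0.021 ]
screw [380.7898 232.4142] [301.1333 242.3665] [0.5319 0.0204 0.0452] 0.004333019388443288 [0.5303 0.0201 0.042 ] [0.535  0.0268 0.042 ]
screw [395.9703 184.653 ] [369.3565 245.136 ] [ 0.7025 -0.025   0.0497] 0.0035130553573761523 [ 0.7065 -0.0266  0.042 ] [ 0.7052 -0.0122  0.042 ]
screw [445.4242 199.7651] [376.5161 286.4124] [ 0.6623 -0.2012  0.0486] 0.0004150041926488174 [ 0.6638 -0.2029  0.042 ] [ 0.666  -0.1919  0.042 ]
[430.5916 248.6265] [ 0.4862 -0.1536  0.042 ]
rect ((413.5230712890625, 216.342041015625), (56.59123611450195, 53.541263580322266), 15.603960990905762) [array([0.5225, 0.0258]), array([ 0.7122, -0.0175]), array([ 0.6703, -0.2119]), array([ 0.4831, -0.1639])]
knob T 106.38888888888889 ((414.2837219238281, 214.74783325195312), (12.216050148010254, 11.813478469848633), 8.841853141784668)
knob S 196.44444444444446 [327.5833 249.75  ] [341.9167 266.0833]
redmark [ 0.5877 -0.0885  0.0758] 7.496499993767926e-05
tap [0.5894 0.1897 0.2186] 0.003064404897551058
```

```bash
cat > m2.py <<'E'
from h import *
np.set_printoptions(precision=4,suppress=True)
T,S=viewer.camera("top"),viewer.camera("side")
def screw(c,x,y,r=2):
    x0,y0=round(x),round(y);g=c["pixels"][y0-r:y0+r+1,x0-r:x0+r+1].astype(float).mean(-1);w=np.clip(np.median(g)-8-g,0,None);yy,xx=np.mgrid[y0-r:y0+r+1,x0-r:x0+r+1];return np.array([(w*xx).sum(),(w*yy).sum()])/w.sum()
tt=[(383.5,232),(395.8,186.8),(443,199.8),(431.3,245.8)];ss=[(300.7,245),(368.8,247.7),(375.6,286.3)]
P=[]
for i,a in enumerate(tt):
    u=screw(T,*a,1);P.append(onz(T,u,.042)[:2]);print(u,P[-1])
    if i<3: v=screw(S,*ss[i],1);print("  side",v,*tri(T,u,S,v),onz(S,v,.042))
P=np.array(P);print("c",P.mean(0));e=P[1]-P[0]+P[2]-P[3];print("yaw",np.arctan2(e[1],e[0]));e=P[0]-P[3]+P[1]-P[2];print("yaw y",np.arctan2(-e[0],e[1]))
# knob top face, z .075: black (not grey) mask in both views
a,p,_=max(blobs(T,(396,200,430,225),red,.3));print("red T",a,onz(T,p.mean(0),.075),[onz(T,k,.075)[:2] for k in cv2.boxPoints(cv2.minAreaRect(p.astype(np.float32)))])
# window lower rim in both views: grey/dark edge of white plate; side ellipse
m=lambda i:(i[...,0]<135)
for n,c,roi in(("T",T,(398,224,420,243)),("S",S,(294,256,320,275))):
    g=c["pixels"][roi[1]:roi[3],roi[0]:roi[2],0];print(n);print(g if n=="T" else g)
E
python3 m2.py
```

```text
[383. 232.] [0.5323 0.0125]
  side [300.4648 245.    ] [0.5317 0.0126 0.0424] 0.0010012101972687846 [0.5313 0.0132 0.042 ]
[395.5617 186.8272] [ 0.6984 -0.0254]
  side [368.2609 247.913 ] [ 0.6983 -0.0255  0.0418] 0.00016285441331840458 [ 0.6981 -0.0258  0.042 ]
[442.9412 199.8015] [ 0.663  -0.1942]
  side [375.4554 287.    ] [ 0.6629 -0.1941  0.0423] 2.3405032770344554e-05 [ 0.6631 -0.1937  0.042 ]
[430.5606 246.    ] [ 0.4953 -0.1533]
c [ 0.5973 -0.0901]
yaw -0.23180640047243406
yaw y -0.21281378565705636
red T 5.263888888888889 [ 0.5877 -0.0886  0.075 ] [array([ 0.5934, -0.0849]), array([ 0.5939, -0.0917]), array([ 0.5822, -0.092 ]), array([ 0.5817, -0.0852])]
T
[[210 212 208 210 199 157  93  77  79  81  77  76  76  75  77  78  73  76
   75  75  77  80]
 [208 210 212 213 213 188 133  87  76  75  75  78  79  75  78  79  76  75
   77  79  80  77]
 [210 212 208 211 194 163 123  82  74  80  74  75  95  93  77  76  73  73
   75  73  76  76]
 [207 209 205 199 176 138 100  86  79  79  74  74 129 130  89  74  75  77
   77  77  75  71]
 [212 211 206 208 181 139 164 184 145  99  96  91 106 
[... 2715 characters left out ...]
24 126 128
  127 127 128 123 111  92  93  91]
 [196 195 197 196 192 184 173 149 134 142 152 155 177 189 191 184 171 168
  155 141 136 141 155 157 118  88]
 [196 196 196 196 196 195 192 184 177 182 189 188 200 210 210 206 200 198
  191 180 175 179 186 190 170 132]
 [194 196 196 197 196 195 196 196 196 196 197 198 199 200 200 201 199 200
  199 197 193 193 195 194 190 180]
 [194 196 195 195 196 196 196 194 195 195 197 197 197 195 196 196 195 195
  196 185 155 161 165 169 167 166]
 [194 195 196 195 196 196 195 194 196 195 185 161 165 165 171 168 168 167
  166 157 118 126 128 133 135 134]
 [195 184 158 160 162 168 168 166 166 167 155 113 124 127 132 132 133 134
  133 134 134 135 136 136 136 135]]
```

```bash
cat > plan.py <<'E'
# plan.py x y z yaw N : identical tool-axis row that reaches the target in N rows
import sys,numpy as np
from station import ctrl, viewer, order, get_obs
from scipy.spatial.transform import Rotation as R
x,y,z,yaw,N=map(float,sys.argv[1:]);N=int(N);o=get_obs()
p=np.array(o["ee_pos"]);r=R.from_euler("xyz",o["eef_rot"]);T=R.from_euler("xyz",[np.pi,0,yaw])
w=(r.inv()*T).as_rotvec()/N
M=sum((r*R.from_rotvec(w*k)).as_matrix() for k in range(N))
d=np.linalg.solve(M,np.array([x,y,z])-p)
print("t",o["time_s"],"err",np.round(np.array([x,y,z])-p,4),"yaw",round(o["eef_rot"][2],4),"row",np.round(d,4),np.round(w,4),"f",np.round(o["force"],1))
E
python3 plan.py .4246 -.0618 .227 .2658 12
```

>>> shift_gripper(steps=[{"trans": [0.0328, -0.0316, 0]}, {"trans": [0.0328, -0.0316, 0]}, {"trans": [0.0328, -0.0316, 0]}, {"trans": [0.0328, -0.0316, 0]}, {"trans": [0.0328, -0.0316, 0]}, {"trans": [0.0328, -0.0316, 0]}, {"trans": [0.0328, -0.0316, 0]}, {"trans": [0.0328, -0.0316, 0]}, {"trans": [0.0328, -0.0316, 0]}, {"trans": [0.0328, -0.0316, 0]}], jaw=0.064, grip_n=8)

```text
time_s: 1.3
ee_pos: [0.3785, -0.1379, 0.2277]
eef_rot: [3.141, -0.001, 0.266]
force: [0.5, -1.4, 0.2]
grip_width: 0.0641
grip_force: 0.0
```

```bash
python3 plan.py .4246 -.0618 .08 1.47 10
```

```text
t 1.3 err [ 0.0461  0.0761 -0.1477] yaw 0.2656 row [ 0.0092 -0.0021  0.0148] [ 1.000e-04 -0.000e+00 -1.204e-01] f [ 0.5 -1.4  0.2]
```

>>> shift_gripper(steps=[{"trans": [0.0092, -0.0021, 0.0148], "rot": [0, 0, -0.12]}, {"trans": [0.0092, -0.0021, 0.0148], "rot": [0, 0, -0.12]}, {"trans": [0.0092, -0.0021, 0.0148], "rot": [0, 0, -0.12]}, {"trans": [0.0092, -0.0021, 0.0148], "rot": [0, 0, -0.12]}, {"trans": [0.0092, -0.0021, 0.0148], "rot": [0, 0, -0.12]}, {"trans": [0.0092, -0.0021, 0.0148], "rot": [0, 0, -0.12]}, {"trans": [0.0092, -0.0021, 0.0148], "rot": [0, 0, -0.12]}, {"trans": [0.0092, -0.0021, 0.0148], "rot": [0, 0, -0.12]}, {"trans": [0.0092, -0.0021, 0.0148], "rot": [0, 0, -0.12]}, {"trans": [0.0092, -0.0021, 0.0148], "rot": [0, 0, -0.12]}])

```text
time_s: 2.3
ee_pos: [0.4238, -0.0631, 0.0789]
eef_rot: [3.141, 0.0, 1.471]
force: [0.2, 0.5, -0.1]
grip_width: 0.0638
grip_force: 0.0
```

>>> shift_gripper(steps=[{}, {}])

```text
time_s: 2.5
ee_pos: [0.4238, -0.0636, 0.0798]
eef_rot: [-3.142, -0.0, 1.463]
force: [0.7, 0.1, 0.5]
grip_width: 0.064
grip_force: 0.0
```

```bash
python3 plan.py .4246 -.0618 .036 1.47 4
```

```text
t 2.5 err [ 0.0008  0.0018 -0.0438] yaw 1.4626 row [0.0005 0.0001 0.011 ] [-0.     -0.     -0.0018] f [0.7 0.1 0.5]
```

>>> shift_gripper(steps=[{"trans": [0.0005, 0, 0.011]}, {"trans": [0.0005, 0, 0.011]}, {"trans": [0.0005, 0, 0.011]}, {"trans": [0.0005, 0, 0.011]}, {}])

```text
time_s: 3.0
ee_pos: [0.4231, -0.0613, 0.0339]
eef_rot: [-3.139, -0.0, 1.465]
force: [1.1, 0.4, 0.7]
grip_width: 0.0641
grip_force: 0.0
```

>>> shift_gripper(steps=[{}, {}, {}, {}, {}, {}], jaw=0.02, grip_n=6)

```text
time_s: 3.6
ee_pos: [0.4241, -0.0615, 0.0357]
eef_rot: [3.141, 0.0, 1.466]
force: [0.5, -0.3, 2.7]
grip_width: 0.0367
grip_force: 6.0
```

```bash
python3 plan.py .4246 -.0618 .11 1.47 4
```

```text
t 3.6 err [ 0.0005 -0.0003  0.0743] yaw 1.4658 row [-0.0001  0.0001 -0.0186] [ 0.0002  0.     -0.0011] f [ 0.5 -0.3  2.7]
```

>>> shift_gripper(steps=[{"trans": [0, 0, -0.02]}, {"trans": [0, 0, -0.02]}, {"trans": [0, 0, -0.02]}, {"trans": [0, 0, -0.015]}, {}])

```text
time_s: 4.1
ee_pos: [0.4247, -0.0616, 0.1119]
eef_rot: [3.139, 0.0, 1.466]
force: [-0.1, 0.7, -0.2]
grip_width: 0.0372
grip_force: 6.0
```

```bash
python3 plan.py .5368 -.0765 .105 2.92 10
```

```text
t 4.1 err [ 0.1121 -0.0149 -0.0069] yaw 1.4658 row [-0.0078  0.0096  0.0007] [ 0.0002  0.0003 -0.1454] f [-0.1  0.7 -0.2]
```

>>> shift_gripper(steps=[{"trans": [-0.0078, 0.0096, 0.0007], "rot": [0, 0, -0.1454]}, {"trans": [-0.0078, 0.0096, 0.0007], "rot": [0, 0, -0.1454]}, {"trans": [-0.0078, 0.0096, 0.0007], "rot": [0, 0, -0.1454]}, {"trans": [-0.0078, 0.0096, 0.0007], "rot": [0, 0, -0.1454]}, {"trans": [-0.0078, 0.0096, 0.0007], "rot": [0, 0, -0.1454]}, {"trans": [-0.0078, 0.0096, 0.0007], "rot": [0, 0, -0.1454]}, {"trans": [-0.0078, 0.0096, 0.0007], "rot": [0, 0, -0.1454]}, {"trans": [-0.0078, 0.0096, 0.0007], "rot": [0, 0, -0.1454]}, {"trans": [-0.0078, 0.0096, 0.0007], "rot": [0, 0, -0.1454]}, {"trans": [-0.0078, 0.0096, 0.0007], "rot": [0, 0, -0.1454]}])

```text
time_s: 5.1
ee_pos: [0.5361, -0.0763, 0.1021]
eef_rot: [-3.142, -0.002, 2.925]
force: [-0.8, -0.1, -0.4]
grip_width: 0.037
grip_force: 6.0
```

>>> shift_gripper(steps=[{}, {}])

```text
time_s: 5.3
ee_pos: [0.5355, -0.0764, 0.1025]
eef_rot: [-3.142, -0.001, 2.916]
force: [-0.6, -0.4, -0.0]
grip_width: 0.0367
grip_force: 6.0
```

```bash
python3 plan.py .5368 -.0765 .067 2.92 4
python3 - <<'E'
from h import *
c=viewer.camera("side");cv2.imwrite("pics/s1.png",cv2.resize(c["pixels"][215:300,240:390],None,fx=5,fy=5,interpolation=cv2.INTER_CUBIC))
E
```

```text
t 5.3 err [ 0.0013 -0.0001 -0.0355] yaw 2.9158 row [-0.0003  0.0001  0.0089] [-0.     -0.0004 -0.0011] f [-0.6 -0.4 -0. ]
```

View pics/s1.png

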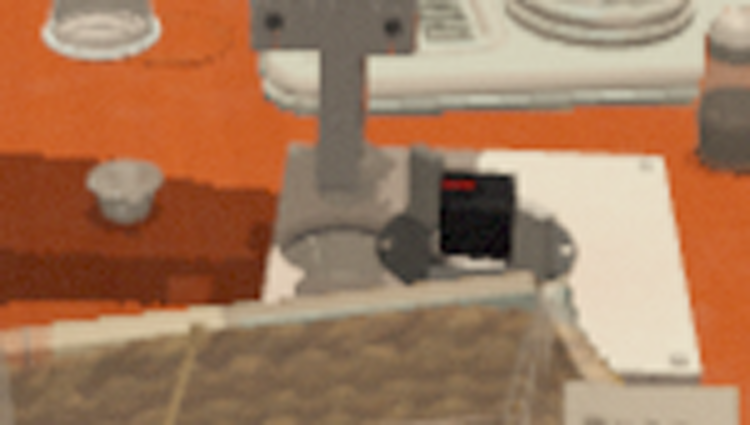

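The fingers are lined up above the window, with the fingertip at crop (340,190) and the window at (345,260). The pod doesn't stand out in the shadow, so I'll view it with more contrast.

```bash
python3 - <<'E'
from h import *
c=viewer.camera("side");g=c["pixels"][235:285,285:330]
g=cv2.normalize(cv2.resize(g,None,fx=11,fy=11,interpolation=cv2.INTER_CUBIC).clip(60,190),None,0,255,cv2.NORM_MINMAX);cv2.imwrite("pics/s2.png",g);print(get_obs()["grip_width"])
E
```

```text
0.036854057903844196
```

View pics/s2.png

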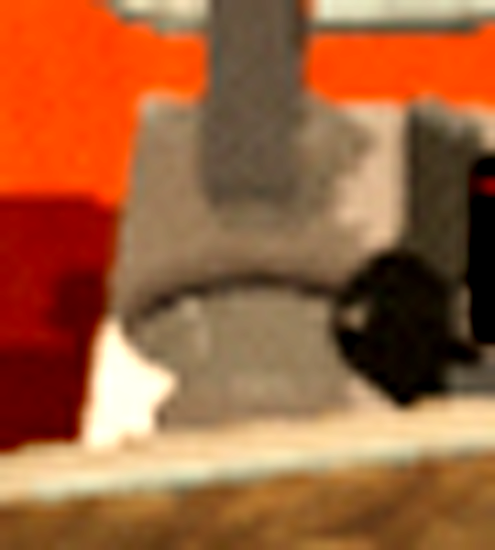

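The fingertip is at (255,210) in this view, with a grey pod-like patch beside and below it. The fingers are stopped at 37 mm with 6 N, so the pod is held. I'll lower it into the window and let go.

>>> shift_gripper(steps=[{"trans": [-0.0003, 0, 0.009]}, {"trans": [-0.0003, 0, 0.009]}, {"trans": [-0.0003, 0, 0.009]}, {"trans": [-0.0003, 0, 0.0085]}, {}, {}])

```text
time_s: 6.0
ee_pos: [0.5372, -0.0767, 0.0678]
eef_rot: [3.142, -0.0, 2.92]
force: [0.1, 0.3, -0.4]
grip_width: 0.0372
grip_force: 6.0
```

```bash
python3 plan.py .5368 -.0765 .067 2.92 4
```

```text
t 6.0 err [-0.0004  0.0002 -0.0008] yaw 2.9197 row [0.0001 0.     0.0002] [ 0.     -0.0001 -0.0001] f [ 0.1  0.3 -0.4]
```

Now release the pod, rise, and move toward the knob at (0.597, -0.090).

>>> shift_gripper(steps=[{}, {}, {}, {}, {"trans": [0, 0, -0.015]}, {"trans": [0, 0, -0.025]}, {"trans": [0, 0, -0.025]}, {}], jaw=0.064)

```text
time_s: 6.8
ee_pos: [0.5386, -0.077, 0.1362]
eef_rot: [3.142, 0.005, 2.92]
force: [0.6, 0.3, -0.3]
grip_width: 0.0642
grip_force: 0.0
```

```bash
python3 plan.py .5973 -.0901 .12 2.9197 3
```

```text
t 6.8 err [ 0.0587 -0.0131 -0.0162] yaw 2.9198 row [-0.02    0.      0.0055] [0.     0.0018 0.    ] f [ 0.6  0.3 -0.3]
```

>>> shift_gripper(steps=[{"trans": [-0.02, 0, 0.002]}, {"trans": [-0.02, 0, 0.002]}, {"trans": [-0.02, 0, 0.002]}, {}, {}])

```text
time_s: 7.3
ee_pos: [0.5952, -0.0898, 0.126]
eef_rot: [3.142, -0.001, 2.92]
force: [0.9, 0.0, -0.1]
grip_width: 0.064
grip_force: 0.0
```

```bash
python3 - <<'E'
from h import *
T,S=viewer.camera("top"),viewer.camera("side")
a=cv2.resize(T["pixels"][195:260,365:455],None,fx=6,fy=6,interpolation=cv2.INTER_CUBIC);b=cv2.resize(S["pixels"][250:285,285:375],None,fx=6,fy=6,interpolation=cv2.INTER_CUBIC)
cv2.imwrite("pics/p1.png",np.vstack([a[:,:540],b[:,:540]])[:600])
E
python3 plan.py .5973 -.0901 .060 2.9197 6
```

```text
t 7.4 err [ 0.0022 -0.0004 -0.0667] yaw 2.9198 row [-0.0004  0.      0.0111] [ 0.     -0.0001  0.    ] f [-0.3  0.2 -0.7]
```

View pics/p1.png

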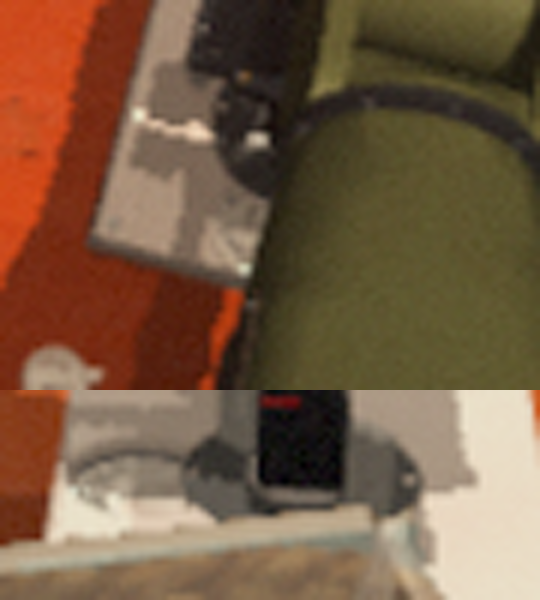

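The arm hides the window in the top view; the side view shows only its rim near (125,480). I'll move aside briefly to check the pod.

>>> shift_gripper(steps=[{"trans": [0, -0.03, -0.03]}, {"trans": [0, -0.045, -0.02]}, {"trans": [0, -0.045, -0.02]}, {"trans": [0, -0.04, 0]}, {}])

```text
time_s: 7.9
ee_pos: [0.5589, -0.2498, 0.1976]
eef_rot: [-3.141, 0.001, 2.916]
force: [0.7, 0.7, -0.4]
grip_width: 0.0641
grip_force: 0.0
```

```bash
python3 - <<'E'
from h import *
T,S=viewer.camera("top"),viewer.camera("side")
a=cv2.resize(T["pixels"][195:260,365:455],None,fx=6,fy=6,interpolation=cv2.INTER_CUBIC);b=cv2.resize(S["pixels"][250:285,285:375],None,fx=6,fy=6,interpolation=cv2.INTER_CUBIC)
cv2.imwrite("pics/p2.png",np.vstack([a[:,:540],b[:,:540]])[:600])
E
```

```text
(no output)
```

View pics/p2.png

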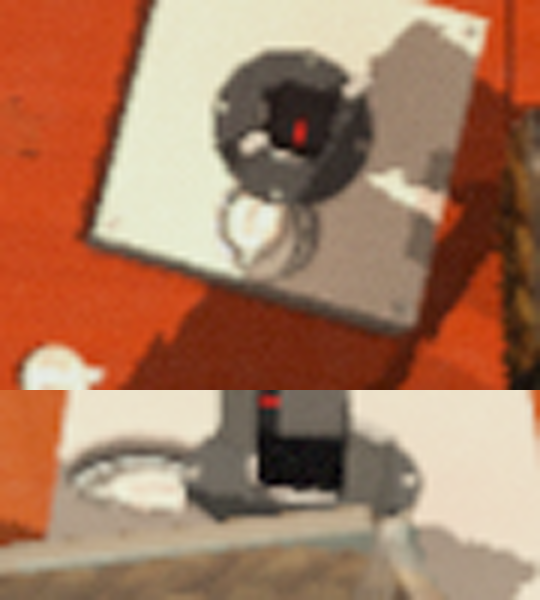

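The pod is in the white cup with its lid up, at crop (255,230) inside the window. Next is the knob.

```bash
python3 plan.py .5973 -.0901 .125 2.9197 4
```

```text
t 8.0 err [ 0.0374  0.1561 -0.0719] yaw 2.9184 row [-0.0005  0.0401  0.018 ] [ 0.     -0.     -0.0003] f [ 0.2 -0.2 -0.1]
```

>>> shift_gripper(steps=[{"trans": [0, 0.04, 0]}, {"trans": [-0.0012, 0.045, 0.02]}, {"trans": [-0.0012, 0.045, 0.03]}, {"trans": [0, 0.032, 0.02]}, {}, {}])

```text
time_s: 8.6
ee_pos: [0.5976, -0.0902, 0.1291]
eef_rot: [-3.142, -0.001, 2.922]
force: [-0.1, -0.6, 1.5]
grip_width: 0.0641
grip_force: 0.0
```

```bash
python3 plan.py .5973 -.0901 .071 2.9197 4
```

```text
t 8.6 err [-0.0003  0.0001 -0.0581] yaw 2.9225 row [0.0001 0.     0.0145] [-0.     -0.0002  0.0007] f [-0.1 -0.6  1.5]
```

>>> shift_gripper(steps=[{"trans": [0, 0, 0.015]}, {"trans": [0, 0, 0.015]}, {"trans": [0, 0, 0.015]}, {"trans": [0, 0, 0.013]}, {}])

```text
time_s: 9.1
ee_pos: [0.5966, -0.0919, 0.0687]
eef_rot: [-3.142, -0.004, 2.919]
force: [-0.3, 0.1, 0.2]
grip_width: 0.064
grip_force: 0.0
```

>>> shift_gripper(steps=[{}, {}, {}, {}, {}], jaw=0.03, grip_n=50)

```text
time_s: 9.6
ee_pos: [0.598, -0.0914, 0.0717]
eef_rot: [3.141, 0.001, 2.92]
force: [-0.2, 4.1, 2.9]
grip_width: 0.036
grip_force: 50.0
```

```bash
python3 plan.py .5973 -.0901 .071 1.349 11
```

```text
t 9.6 err [-0.0007  0.0013 -0.0007] yaw 2.9201 row [0.0001 0.     0.0001] [1.000e-04 0.000e+00 1.428e-01] f [-0.2  4.1  2.9]
```

>>> shift_gripper(steps=[{"rot": [0, 0, 0.143]}, {"rot": [0, 0, 0.143]}, {"rot": [0, 0, 0.143]}, {"rot": [0, 0, 0.143]}, {"rot": [0, 0, 0.143]}, {"rot": [0, 0, 0.143]}, {"rot": [0, 0, 0.143]}])

```text
time_s: 10.3
ee_pos: [0.5977, -0.0918, 0.0717]
eef_rot: [3.142, 0.0, 1.913]
force: [-3.2, 0.3, 4.4]
grip_width: 0.0355
grip_force: 50.0
```

>>> shift_gripper(steps=[{"rot": [0, 0, 0.143]}, {"rot": [0, 0, 0.143]}, {"rot": [0, 0, 0.143]}, {"rot": [0, 0, 0.143]}, {}, {}])

```text
time_s: 10.9
ee_pos: [0.5974, -0.0918, 0.0717]
eef_rot: [-3.141, 0.0, 1.347]
force: [-4.8, 1.7, 7.2]
grip_width: 0.0356
grip_force: 50.0
```

```bash
python3 plan.py .5973 -.0901 .071 1.349 1
```

```text
t 10.9 err [-0.0001  0.0017 -0.0007] yaw 1.3465 row [ 0.0016 -0.0005  0.0007] [-0.0006  0.0002 -0.0025] f [-4.8  1.7  7.2]
```

>>> shift_gripper(steps=[{}, {}, {}, {}, {"trans": [0, 0, -0.02]}, {"trans": [0, 0, -0.02]}, {"trans": [0, 0, -0.015]}], jaw=0.064)

```text
time_s: 11.6
ee_pos: [0.5979, -0.0919, 0.1274]
eef_rot: [3.141, 0.0, 1.347]
force: [0.4, -0.6, 0.1]
grip_width: 0.064
grip_force: 0.0
```

>>> shift_gripper(steps=[{"rot": [0, 0, -0.143]}, {"rot": [0, 0, -0.143]}, {"rot": [0, 0, -0.143]}, {"rot": [0, 0, -0.143]}, {"rot": [0, 0, -0.143]}, {"rot": [0, 0, -0.143]}, {"rot": [0, 0, -0.143]}, {"rot": [0, 0, -0.143]}, {"rot": [0, 0, -0.143]}, {"rot": [0, 0, -0.143]}])

```text
time_s: 12.6
ee_pos: [0.5977, -0.0918, 0.1262]
eef_rot: [-3.142, -0.0, 2.783]
force: [0.1, -0.8, 0.4]
grip_width: 0.0642
grip_force: 0.0
```

```bash
python3 plan.py .5973 -.0901 .125 2.9197 2
python3 - <<'E'
from h import *
S=viewer.camera("side")
print([(round(b[0],1),b[1].mean(0).round(1)) for b in blobs(S,(320,240,352,275),red,.3)], (S["pixels"][240:275:2,320:352:2].max(-1)))
E
```

```text
t 12.6 err [-0.0004  0.0017 -0.0012] yaw 2.7827 row [0.0005 0.0007 0.0006] [-0.     -0.     -0.0685] f [ 0.1 -0.8  0.4]
[] [[203 207 206 206 202 119 113 113 114 145 203 205 205 203 203 203]
 [205 205 204 205 204 119 113 113 110 149 204 204 205 204 205 204]
 [190 135 144 198 191 115 114 116 115 151 200 205 202 204 204 204]
 [166  98 101 174 159 110 109 112 113 139 175 173 172 173 174 176]
 [149  94 100 107 125 159 100 111 110 110 158 148 155 157 172 173]
 [141  93  92 104  44  18  13  65 103  26  22  55 139 139 163 174]
 [154  94  91  95  33  19  27  25  41  20  25  30 138 149 172 174]
 [138  95  94  97  24  12  28  30  23  22  18  31 133 162 171 171]
 [144  94  93  94  23  20   7  24  24  21  24  46 125 133 154 166]
 [ 58  76  95  96  26  18  24  22  25  23  18  52  93 102 120 120]
 [ 53  51  61  80  11  20  24  20  23  20  22  53  94  96  96  88]
 [ 56  54  57  90  16  15  11  17   7  22  25  57  93  95  95  87]
 [ 51  55  59  94  21  19  16  21  25  15  15  55  90  94  97  83]
 [ 96  95  88  56  82  83  87  65  66  56  39  66  92  93  97  84]
 [ 96  98  77  49  53  89 103 111 110 110  90  78  93  90  96  76]
 [ 93  98  79  49  49  54 130 147 158 157 165 181 191 159  95  75]
 [195 167 182 188 189 189 187 188 187 189 187 188 188 174 167 203]
 [189 188 189 188 189 180 174 168 162 153 146 143 136 130 168 186]]
```

>>> shift_gripper(steps=[{"trans": [0, 0.0005, 0], "rot": [0, 0, -0.137]}, {"trans": [0, 0, 0.015]}, {"trans": [0, 0, 0.015]}, {"trans": [0, 0, 0.015]}, {"trans": [0, 0, 0.01]}, {}], jaw=0.064)

```text
time_s: 13.25
ee_pos: [0.597, -0.0912, 0.069]
eef_rot: [-3.142, -0.003, 2.912]
force: [-1.0, 0.2, 0.1]
grip_width: 0.064
grip_force: 0.0
```

>>> shift_gripper(steps=[{}, {}, {}, {}, {}], jaw=0.03, grip_n=50)

```text
time_s: 13.75
ee_pos: [0.5981, -0.0913, 0.0717]
eef_rot: [3.142, 0.001, 2.914]
force: [-0.3, 0.0, 3.2]
grip_width: 0.0358
grip_force: 50.0
```

```bash
python3 plan.py .5973 -.0905 .071 1.349 11
```

```text
t 13.75 err [-0.0008  0.0008 -0.0007] yaw 2.9137 row [ 0.0001 -0.      0.0001] [1.000e-04 1.000e-04 1.422e-01] f [-0.3  0.   3.2]
```

>>> shift_gripper(steps=[{"rot": [0, 0, 0.142]}, {"rot": [0, 0, 0.142]}, {"rot": [0, 0, 0.142]}, {"rot": [0, 0, 0.142]}, {"rot": [0, 0, 0.142]}, {"rot": [0, 0, 0.142]}, {"rot": [0, 0, 0.142]}])

```text
time_s: 14.45
ee_pos: [0.5978, -0.0917, 0.0717]
eef_rot: [-3.141, 0.001, 1.914]
force: [-4.7, -1.9, 5.7]
grip_width: 0.0357
grip_force: 50.0
```

>>> shift_gripper(steps=[{"rot": [0, 0, 0.142]}, {"rot": [0, 0, 0.142]}, {"rot": [0, 0, 0.142]}, {"rot": [0, 0, 0.142]}, {}, {}])

```text
time_s: 15.05
ee_pos: [0.5974, -0.0918, 0.0717]
eef_rot: [-3.141, 0.001, 1.351]
force: [-7.0, -3.1, 6.5]
grip_width: 0.0359
grip_force: 50.0
```

>>> shift_gripper(steps=[{}, {}, {}, {}, {"trans": [0, 0, -0.02]}, {"trans": [0, 0, -0.02]}, {"trans": [0, 0, -0.025]}, {}], jaw=0.064)

```text
time_s: 15.85
ee_pos: [0.5992, -0.0915, 0.1395]
eef_rot: [3.136, -0.0, 1.352]
force: [0.0, 0.4, -0.4]
grip_width: 0.0643
grip_force: 0.0
```

```bash
python3 plan.py .4428 .0362 .1 1.709 6
```

```text
t 15.85 err [-0.1564  0.1277 -0.0395] yaw 1.3519 row [ 0.0195 -0.0277  0.0065] [ 0.0009  0.0001 -0.0595] f [ 0.   0.4 -0.4]
```

>>> shift_gripper(steps=[{"trans": [0.0195, -0.0277, 0.0065], "rot": [0, 0, -0.0595]}, {"trans": [0.0195, -0.0277, 0.0065], "rot": [0, 0, -0.0595]}, {"trans": [0.0195, -0.0277, 0.0065], "rot": [0, 0, -0.0595]}, {"trans": [0.0195, -0.0277, 0.0065], "rot": [0, 0, -0.0595]}, {"trans": [0.0195, -0.0277, 0.0065], "rot": [0, 0, -0.0595]}, {"trans": [0.0195, -0.0277, 0.0065], "rot": [0, 0, -0.0595]}, {}, {}])

```text
time_s: 16.65
ee_pos: [0.4411, 0.0366, 0.0971]
eef_rot: [3.141, 0.0, 1.709]
force: [1.1, 0.8, -0.1]
grip_width: 0.0643
grip_force: 0.0
```

```bash
python3 - <<'E'
from h import *
T,S=viewer.camera("top"),viewer.camera("side")
a=cv2.resize(T["pixels"][195:260,365:455],None,fx=6,fy=6,interpolation=cv2.INTER_CUBIC);b=cv2.resize(S["pixels"][245:280,285:375],None,fx=6,fy=6,interpolation=cv2.INTER_CUBIC)
cv2.imwrite("pics/p3.png",np.vstack([a[:,:540],b[:,:540]])[:600])
for n,c,r in(("T",T,(396,195,430,225)),("S",S,(318,244,350,265))): print(n,[(round(b[0],1),b[1].mean(0).round(1),onz(c,b[1].mean(0),.075).round(4)) for b in blobs(c,r,red,.3)])
E
python3 plan.py .4428 .0362 .036 1.709 5
```

```text
T [(6.6, array([416. , 210.8]), array([ 0.6086, -0.0933,  0.075 ]))]
S [(8.2, array([339.3, 251.6]), array([ 0.6064, -0.0902,  0.075 ]))]
t 16.75 err [ 0.001   0.0001 -0.0612] yaw 1.708 row [-0.      0.0002  0.0122] [ 0.0001  0.     -0.0002] f [1. 0. 0.]
```

View pics/p3.png

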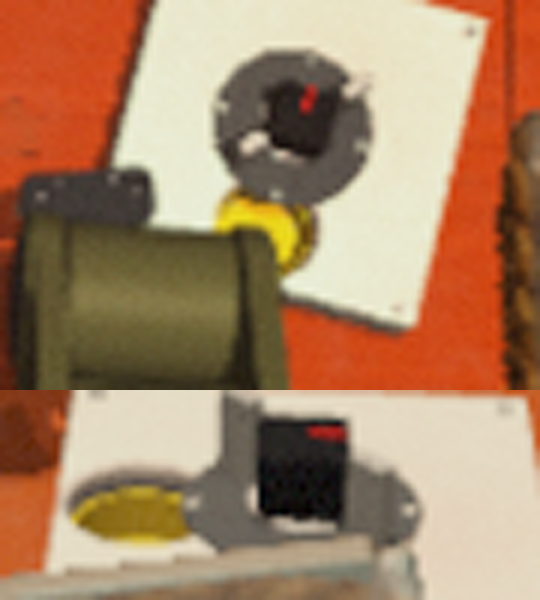

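The yellow cup is under the window at crop (260,235), and the red mark now points away from it, so both clicks are done. Now I'll take the second pod.

>>> shift_gripper(steps=[{"trans": [0, 0, 0.015]}, {"trans": [0, 0.001, 0.015]}, {"trans": [0, 0, 0.015]}, {"trans": [0, 0, 0.016]}, {}])

```text
time_s: 17.25
ee_pos: [0.4417, 0.0361, 0.0346]
eef_rot: [-3.139, -0.0, 1.708]
force: [-0.7, -0.4, 0.8]
grip_width: 0.0639
grip_force: 0.0
```

>>> shift_gripper(steps=[{}, {}, {}, {}, {}, {}], jaw=0.02, grip_n=6)

```text
time_s: 17.85
ee_pos: [0.4424, 0.0365, 0.0366]
eef_rot: [3.141, 0.0, 1.709]
force: [0.5, -0.2, 4.7]
grip_width: 0.0371
grip_force: 6.0
```

>>> shift_gripper(steps=[{"trans": [0, 0, -0.02]}, {"trans": [0, 0, -0.02]}, {"trans": [0, 0, -0.02]}, {"trans": [0, 0, -0.015]}, {}])

```text
time_s: 18.35
ee_pos: [0.4429, 0.0365, 0.1127]
eef_rot: [3.139, 0.0, 1.709]
force: [0.7, 0.1, -0.6]
grip_width: 0.0371
grip_force: 6.0
```

```bash
python3 plan.py .5375 -.077 .105 2.92 9
```

```text
t 18.35 err [ 0.0946 -0.1135 -0.0077] yaw 1.7088 row [-0.0175  0.0003  0.0009] [ 0.0003  0.0002 -0.1346] f [ 0.7  0.1 -0.6]
```

>>> shift_gripper(steps=[{"trans": [-0.0175, 0.0003, 0.0009], "rot": [0, 0, -0.1346]}, {"trans": [-0.0175, 0.0003, 0.0009], "rot": [0, 0, -0.1346]}, {"trans": [-0.0175, 0.0003, 0.0009], "rot": [0, 0, -0.1346]}, {"trans": [-0.0175, 0.0003, 0.0009], "rot": [0, 0, -0.1346]}, {"trans": [-0.0175, 0.0003, 0.0009], "rot": [0, 0, -0.1346]}, {"trans": [-0.0175, 0.0003, 0.0009], "rot": [0, 0, -0.1346]}, {"trans": [-0.0175, 0.0003, 0.0009], "rot": [0, 0, -0.1346]}, {"trans": [-0.0175, 0.0003, 0.0009], "rot": [0, 0, -0.1346]}, {"trans": [-0.0175, 0.0003, 0.0009], "rot": [0, 0, -0.1346]}])

```text
time_s: 19.25
ee_pos: [0.5369, -0.0779, 0.1018]
eef_rot: [-3.142, -0.002, 2.925]
force: [-0.1, 0.7, 0.2]
grip_width: 0.037
grip_force: 6.0
```

>>> shift_gripper(steps=[{}, {}])

```text
time_s: 19.45
ee_pos: [0.536, -0.0772, 0.102]
eef_rot: [3.142, -0.002, 2.916]
force: [0.8, -1.0, -0.9]
grip_width: 0.0367
grip_force: 6.0
```

```bash
python3 plan.py .5375 -.077 .067 2.92 4
```

```text
t 19.45 err [ 0.0015  0.0002 -0.035 ] yaw 2.9165 row [-0.0004  0.0001  0.0087] [ 0.     -0.0005 -0.0009] f [ 0.8 -1.  -0.9]
```

>>> shift_gripper(steps=[{"trans": [-0.0003, 0, 0.009]}, {"trans": [-0.0003, 0, 0.009]}, {"trans": [-0.0003, 0, 0.009]}, {"trans": [0, 0, 0.008]}, {}, {}])

```text
time_s: 20.05
ee_pos: [0.5377, -0.0776, 0.068]
eef_rot: [3.142, -0.0, 2.92]
force: [0.8, -0.6, 1.3]
grip_width: 0.0368
grip_force: 6.0
```

>>> shift_gripper(steps=[{}, {}, {}, {}, {"trans": [0, 0, -0.015]}, {"trans": [0, 0, -0.025]}, {"trans": [0, 0, -0.03]}], jaw=0.064)

```text
time_s: 20.75
ee_pos: [0.5372, -0.0775, 0.1383]
eef_rot: [-3.142, -0.002, 2.92]
force: [-0.6, 0.2, -0.0]
grip_width: 0.0641
grip_force: 0.0
```

>>> shift_gripper(steps=[{"trans": [0, -0.03, -0.03]}, {"trans": [0, -0.045, -0.02]}, {"trans": [0, -0.045, -0.01]}, {"trans": [0, -0.045, 0]}, {"trans": [0, -0.04, 0]}, {}, {}])

```text
time_s: 21.45
ee_pos: [0.4924, -0.278, 0.198]
eef_rot: [3.141, -0.0, 2.919]
force: [0.6, 1.1, -0.7]
grip_width: 0.0638
grip_force: 0.0
```

```bash
python3 - <<'E'
from h import *
T,S=viewer.camera("top"),viewer.camera("side")
a=cv2.resize(T["pixels"][195:260,365:455],None,fx=6,fy=6,interpolation=cv2.INTER_CUBIC);b=cv2.resize(S["pixels"][245:280,285:375],None,fx=6,fy=6,interpolation=cv2.INTER_CUBIC)
cv2.imwrite("pics/p4.png",np.vstack([a[:,:540],b[:,:540]])[:600])
E
```

```text
(no output)
```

View pics/p4.png

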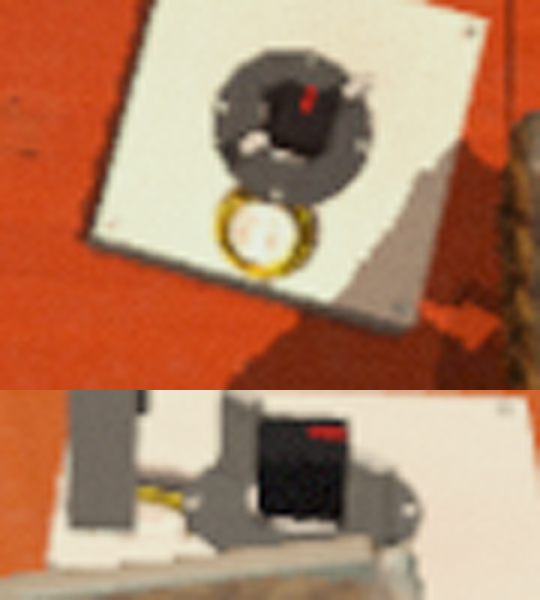

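The second pod is flat in the yellow cup with its lid up, at crop (264,232), and the arm is clear.

```bash
python3 -c "
from station import ctrl, viewer, order, get_obs
print(order.hand_in())"
```

```text
the job is handed in; nothing more can be done
None
```

I handed the job in at about 21.5 s: one creamer went lid up into the white cup, the knob was turned clockwise through two clicks, and the other creamer is lid up in the yellow cup under the window; the hand-in call returned no verdict.

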